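# Find the heavy side of an exciter drum and hold it down

## Task

The closed drum on the bench stand has a weight sealed inside, off to one side, and nothing outside shows which side. Take the crank by its black grip, turn the drum through at least one full turn to feel where the weight is, then bring the heavy side straight down (within about twenty degrees) and finish there, still holding the grip with the drum at rest. Leave the other things on the bench where they are.

Things in the scene. Friction and masses are not known exactly. Their poses are not given: they have to be found in the camera images.
- crank_centre (a point): Centre of the circle the crank grip runs on: on the drum's axis, level with the middle of the grip, 170 mm above the table. Fixed to the stand, does not turn with the drum. Axes: y level along the drum's axis, from crank to drum; z up; x level, away from the robot. The crank arm's outer face lies 60 mm along +y from here, the near bearing's face 88 mm.
- rotor (a joint): Turning angle of drum and crank together, rad, unlimited for six turns each way. 0: grip straight above the axis; it grows as the grip goes from the top towards +x of crank_centre, so the grip's middle is at crank_centre + 55 mm x (sin, 0, cos). Starts between -1.5 and 1.5. Dry bearing friction 0.35 N m: the drum stays wherever it is left.
- drum_mid (a point): Centre of the closed bare-steel drum (124 mm across, 96 mm long), on its axis, 165 mm along +y from crank_centre; fixed to the stand. The weight sealed in it pulls towards straight down with 0.20 to 0.28 N m x sine of its angle from straight down: 3.6 to 5.1 N at the grip, on top of 6.4 N of friction. Its side relative to the crank is drawn anew each time.
- grip: Black round crank grip, 24 mm in diameter, 60 mm long, along the drum's axis; origin at its middle. It runs on a circle of 55 mm radius about crank_centre and spins freely on its pin, so fingers closed on it from above can point down all the way round. 32 mm of bare 14 mm pin joins it to the crank arm. A round counterweight balances crank and grip: they pull to no side.
- stand_foot (a point): Centre of the underside of the painted steel stand, bolted to the table, straight below drum_mid: base plate 170 (x) by 220 (y) by 14 mm, two bearing uprights 197 mm high at 68 mm either side.
- tin_mid (a point): Bystander: closed steel tin standing upright, 66 mm in diameter, 75 mm high; this point is half-way up on its axis.
- wrench_grip (a point): Bystander: steel wrench lying flat, 170 mm long; this point is on its handle.
- race_mid (a point): Bystander: bearing ring lying flat, 68 mm across, 18 mm high; this point is at its centre.

How it is judged (in metres and radians):
On the way:
1. the drum has been turned through a full turn, either way ((value of joint rotor above 4.75 rad or value of joint rotor below -4.75 rad)), for 0.05 s.
At the end, for the whole second after the job is handed in: The sealed weight is within 20 degrees of straight below the drum's axis, the drum is at rest (under 0.05 rad/s) and the fingers still hold the crank's grip (more than 3 N) (height (world z) of slug below 0.1324 m and velocity of joint rotor between -0.05 and 0.05 rad/s and contact force between the fingers and grip above 3 N); the arm keeps its last pose, push and grip.
It fails at once if a bystander was shifted by more than 25 mm (distance of any of tin_mid, wrench_grip, race_mid from where it was at the start of the episode above 0.025 m).
It also fails if it takes over 72 s, if anything falls off the work surface, if the arm or the gripper's body presses on something with over 40 N, if the wrist force passes 120 N, or if a joint passes its speed limit or range.

## Robot

A 6-joint arm with a two-finger parallel gripper is mounted at the origin on the work surface. World frame = base frame: x ahead of the robot, y to its left, z up, the work surface at z = 0. Lengths are in m, angles in degrees, forces in N, time in s.
With the tool pointing down it reaches from about 0.4 to 0.825 m from the base axis. Payload 7 kg.
Tool frame: the origin (TCP) lies on the centre line of the jaws, within the pads' length; the fingertips stand 17 mm ahead of it and the grasp point (between the pads) lies 2 mm behind it; z points along the fingers, y is the direction in which the jaws open and shut (so a half turn about z gives the same grasp; the last joint's range is limited). The gripper opens to 88 mm and grips with 3 to 60 N. Pads are 19 mm wide; open, the fingers measure 130 mm over their backs; the gripper's body (78 mm by 193 mm) begins 47 mm behind the grasp point.
Start: joints at [88.47, 20.546, 0.682, 0, -70.136, -16.507], TCP at [0.209, 0.642, 0.244] pointing down, gripper open.
Joint ranges: [-176.03, 176.03], [-82.01, 121.73], [-58.28, 71.71], [-173.87, 95.51], [-174.79, -0.11], [-173.66, 173.66]. Speed limits (degrees/s): [136.94, 136.94, 172.46, 180, 180, 180].

## Interface

Orientations are given as [roll, pitch, yaw] about the fixed x, y, z axes, in that order (R = Rz(yaw) Ry(pitch) Rx(roll)).
In Python, from plant import telemetry, vision, close_job, recognise, silhouettes, place_of gives the robot as it stands.
- The arm moves only by the shell command python3 -m handwheel 'ROWS'. ROWS is JSON, a list that holds one entry, the list of rows, each a list of 5 numbers: the shift along the tool's x, y, z in m, then the turn about the tool's z in rad, then the closure, from 0 (fully open) to 1 (shut). In form: [[[tx, ty, tz, yaw, gripper], ...]]. A call has 1 to 20 rows; each row shifts and turns the commanded pose from where the row before left it, along the tool's axes as they then stand; what a row does not reach is not made up. A row lasts 1/12 s, in which the tool goes at most 41.7 mm and 7.16 degrees, less where a joint would pass 70% of its speed; a pose out of reach is approached as far as the arm can. A call with a gripper value outside its range is refused whole. The fingers move at their own pace and stop on an object; the grip force is fixed at half the most. Time passes only in rows, so rows that do not move let the fingers close. It gives the time, the measured TCP pose, the force and the opening at its end, in the units of the state.
- telemetry.get_obs(): the state, without advancing time (a new reading comes with each control period).
- vision.snapshot(name): name is "scene" or "top"; returns a dict with "color" (400x640x3 uint8, red, green, blue), "mtx" (3x3 intrinsics, pixels), "dist" ([k1, k2, p1, p2, k3] as OpenCV has them; the pictures are not rectified), "cam_to_world" (4x4, takes a point from camera to world coordinates). Camera axes: x right, y down, z forward; pixel columns grow to the right and rows downward; lengths in m; the calibration is good to about 2 mm. A picture is of the moment at which its call begins. There is no depth.
- close_job(): hands the job in, once; it reports no verdict.
Trained networks look in a picture, given as the dict that the camera call returned (one of the last four; its "shot" number tells which), for a name from the list of things; names that differ only in an ending like _2 or _b are one class to them, and where a whole thing is asked for, a point or a joint stands for the part that bears it (a point fixed in the world has none). Each returns a list of dicts, best first, with "conf" (0 to 1); they miss things now and then, are a little off and sometimes report something else, mostly with a low value. They report only what shows in the picture. A call takes as long as a camera call.
- recognise(name, picture): "xy" ([column, row] in pixels, amid what is visible of it).
- silhouettes(name, picture): "region" (400x640 bool, what is visible of it) and "xy" ([column, row] in pixels, amid what is visible of it).
- place_of(name, picture): "xy" ([column, row] in pixels: a listed point, or the origin of a listed thing).
The state is a dict: "clock": time; "joint_pos": joint angles; "qvel": joint speeds; "tau": joint torques, N m; "tool_pos": TCP position; "orientation": TCP orientation; "force": force on the tool from outside, world axes, zero at the start; "moment": the same for the moment, N m; "opening": finger opening in m.
Only numpy, scipy, OpenCV 4.12 (cv2) and the standard library are available. Lean on these libraries where they do the work, as an engineer would, in place of code of your own. Each camera call takes 0.05 s, during which the arm holds its last target.

## Working session

There is one attempt and no reset: what is moved stays moved. The work goes in short steps, Python scripts to look and compute and a shell command to move; the robot and the scene stay as the last step left them, time stands still between calls to the robot, and variables do not carry over. Pictures are saved under pics/ and viewed, and the job is handed in when it is done.

```bash
mkdir -p pics; ls; python3 - <<'E'
from plant import telemetry, vision, recognise, silhouettes, place_of
import cv2, numpy as np
print(telemetry.get_obs())
for n in ("scene","top"):
    p=vision.snapshot(n)
    cv2.imwrite(f"pics/{n}0.png",p["color"][:,:,::-1])
    print(n,p["mtx"].tolist(),p["dist"],np.round(p["cam_to_world"],4).tolist())
    for k in ("crank_centre","grip","drum_mid","stand_foot","tin_mid","wrench_grip","race_mid"):
        print(k,[(np.round(d["xy"],1).tolist(),round(d["conf"],2)) for d in place_of(k,p)[:2]])
E
```

```text
pics
{'clock': 0.0, 'joint_pos': array([ 8.84706779e+01,  2.05909094e+01,  6.35060635e-01, -2.05402596e-02,
       -7.01361432e+01, -1.65058787e+01]), 'qvel': array([ 0.00024062, -0.04391912,  0.07970708,  0.09349001, -0.01942469,
       -0.05957044]), 'tau': array([ 1.23243894e-04, -5.82721746e+01,  2.93056011e+01,  6.99725524e+00,
        6.95747993e-03, -1.54233867e-04]), 'tool_pos': array([0.2088705 , 0.64139302, 0.24263705]), 'orientation': array([ 1.79906312e+02, -7.62520060e-03, -1.80421893e+01]), 'force': array([-1.19383974, -0.12960113, -0.87274587]), 'moment': array([ 0.0062096 , -0.03365354,  0.01160473]), 'opening': 0.08756622031950474}
scene [[451.13348915070645, 0.0, 317.09680153059014], [0.0, 451.13348915070645, 201.48407831560695], [0.0, 0.0, 1.0]] [-0.02189623  0.          0.          0.          0.        ] [[0.2442, 0.7329, -0.635, 1.2712], [0.9697, -0.1912, 0.1521, -0.1535], [-0.0099, -0.6529, -0.7574, 1.0235], [0.0, 0.0, 0.0, 1.0]]
crank_centre []
grip [([311.7, 187.0], 0.83)]
drum_mid [([377.3, 195.8], 0.69)]
stand_foot [([374.1, 237.8], 0.78)]
tin_mid [([177.1, 230.2], 0.87)]
wrench_grip []
race_mid [([441.3, 188.7], 0.87)]
top [[494.8567757309489, 0.0, 329.1486128499931], [0.0, 494.8567757309489, 193.8724663563609], [0.0, 0.0, 1.0]] [-0.04224314  0.          0.          0.          0.        ] [[-0.0151, -0.997, 0.0755, 0.4321], [-0.9996, 0.0169, 0.0236, 0.0056], [-0.0248, -0.0751, -0.9969, 1.3009], [0.0, 0.0, 0.0, 1.0]]
crank_centre []
grip [([341.2, 171.5], 0.75)]
drum_mid []
stand_foot [([283.2, 178.9], 0.9)]
tin_mid [([338.5, 170.4], 0.73), ([486.2, 218.8], 0.59)]
wrench_grip [([470.4, 156.2], 0.59)]
race_mid [([179.1, 225.4], 0.81)]
```

View pics/scene0.png

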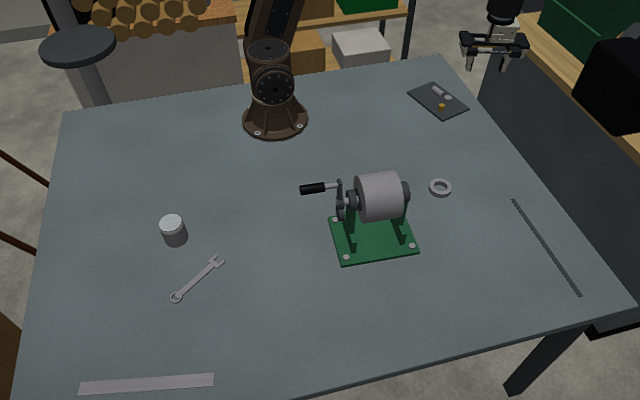

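View pics/top0.png

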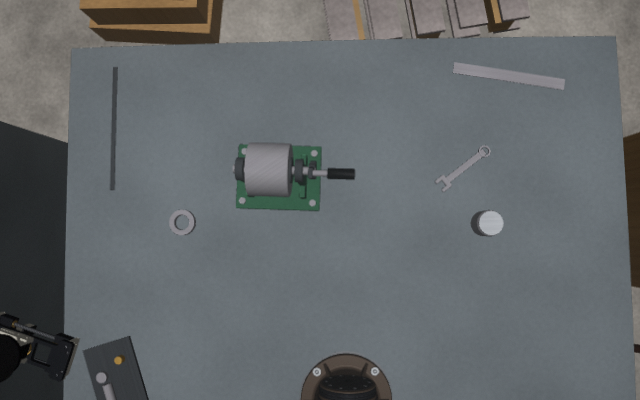

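The scene view shows the grip at about (312,187) and the drum at (380,195). In the top view the grip is at (341,173), with the green base plate spanning (236–322, 145–211). Next I zoom in to get the base corners.

```bash
python3 - <<'E'
import cv2
a=cv2.imread("pics/scene0.png")[155:275,285:435]; b=cv2.imread("pics/top0.png")[130:220,225:365]
cv2.imwrite("pics/sc_crop.png",cv2.resize(a,None,fx=5,fy=5,interpolation=cv2.INTER_CUBIC)[:600])
cv2.imwrite("pics/tp_crop.png",cv2.resize(b,None,fx=5,fy=5,interpolation=cv2.INTER_CUBIC))
E
```

```text
(no output)
```

View pics/sc_crop.png

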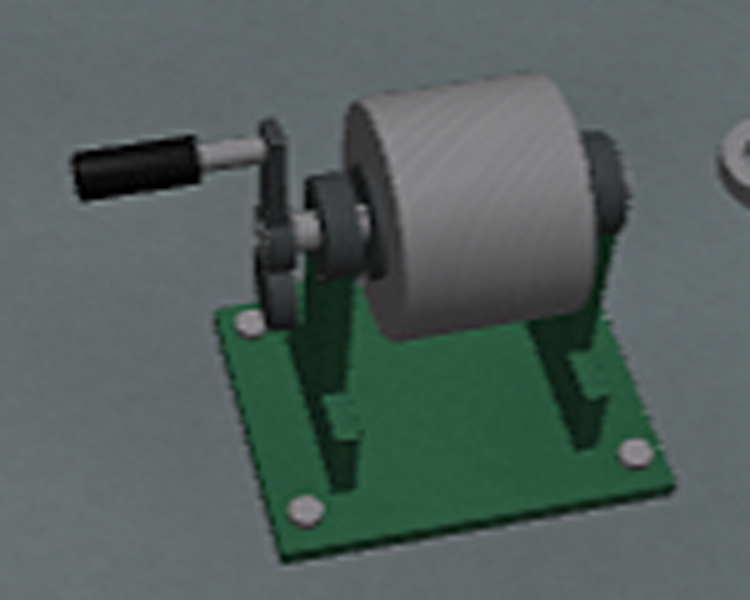

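View pics/tp_crop.png

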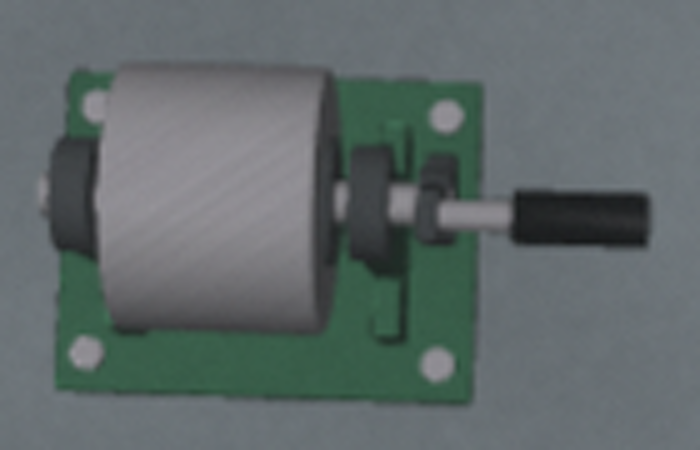

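```bash
cat > h.py <<'E'
import numpy as np,cv2
def proj(P,p):
    T=np.linalg.inv(p["cam_to_world"]);P=np.atleast_2d(P)
    r=cv2.Rodrigues(T[:3,:3])[0]
    return cv2.projectPoints(P.astype(float),r,T[:3,3],np.array(p["mtx"]),np.array(p["dist"]))[0][:,0]
E
python3 - <<'E'
import numpy as np
from h import *
from plant import vision
from scipy.optimize import least_squares
ps,pt=vision.snapshot("scene"),vision.snapshot("top")
f=lambda c,o:np.array(o)+(np.array(c)+.5)/5-.5
tc=f([(68,72),(484,82),(470,404),(57,390)],(225,130)); tg=f((581,218),(225,130))
sc=f([(216,312),(283,553),(674,484)],(285,155)); sg=f((137,168),(285,155))
# stand-frame corners
def model(q):
    x,y,a,th,dz=q; c,s=np.cos(a),np.sin(a); R=np.array([[c,-s,0],[s,c,0],[0,0,1]]); F=np.array([x,y,0])
    W=lambda L:F+np.array(L)@R.T
    T=W([(.085,.11,.014),(.085,-.11,.014),(-.085,-.11,.014),(-.085,.11,.014)])
    S=W([(-.085,-.11,.014),(.085,-.11,.014),(.085,.11,.014)])
    G=W([(.055*np.sin(th),-.165,.17+.055*np.cos(th))])
    return T,S,G,W([(0,-.165,.17),(0,0,.17)])
def res(q):
    T,S,G,_=model(q)
    return np.concatenate([(proj(T,pt)-tc).ravel(),(proj(S,ps)-sc).ravel(),2*(proj(G,pt)-tg).ravel(),2*(proj(G,ps)-sg).ravel()])
for th0 in(-1,0,1):
  r=least_squares(lambda q:res(np.r_[q,0]),[.5,.1,0,th0]); q=np.r_[r.x,0]
  print(q,r.cost); print(np.round(r.fun,1))
print(model(q)[2:]); print("drum proj",proj(model(q)[3][1:],ps))
E
```

```text
[ 0.57667381  0.16923427 -0.04838336 -0.19332294  0.        ] 2.1313590441696246
[-0.1 -0.3 -0.3 -0.   0.3  0.2 -1.   0.2 -0.7 -0.7 -0.4  0.3  0.9 -0.1
 -0.   0.4 -0.3  0.9]
[ 0.57667381  0.16923427 -0.04838338 -0.19332279  0.        ] 2.131359044158496
[-0.1 -0.3 -0.3 -0.   0.3  0.2 -1.   0.2 -0.7 -0.7 -0.4  0.3  0.9 -0.1
 -0.   0.4 -0.3  0.9]
[ 0.5766738   0.16923427 -0.04838339 -0.1933227   0.        ] 2.1313590441610457
[-0.1 -0.3 -0.3 -0.   0.3  0.2 -1.   0.2 -0.7 -0.7 -0.4  0.3  0.9 -0.1
 -0.   0.4 -0.3  0.9]
(array([[0.55813938, 0.00493841, 0.22397542]]), array([[0.56869366, 0.00442736, 0.17      ],
       [0.5766738 , 0.16923427, 0.17      ]]))
drum proj [[377.34519404 196.1469373 ]]
```

```bash
python3 -m handwheel '[[[0,0,-0.03,0.118,0],[0,0,-0.03,0.118,0],[0,0,-0.02,0.118,0],[0,0,0,0.118,0],[0,0,0,0.118,0],[0,0,0,0.118,0],[0,0,0,0.118,0],[0,0,0,0.118,0],[0,0,0,0.118,0],[0,0,0,0.118,0],[0,0,0,0.124,0]]]'; python3 -m handwheel '[[[0.031,-0.019,0,0,0],[0.031,-0.019,0,0,0],[0.031,-0.019,0,0,0],[0.031,-0.019,0,0,0],[0.031,-0.019,0,0,0],[0.031,-0.019,0,0,0],[0.031,-0.019,0,0,0],[0.031,-0.019,0,0,0],[0.031,-0.019,0,0,0],[0.031,-0.019,0,0,0],[0.031,-0.019,0,0,0],[0.031,-0.019,0,0,0],[0.031,-0.019,0,0,0],[0.031,-0.019,0,0,0],[0.031,-0.019,0,0,0],[0.031,-0.019,0,0,0],[0.031,-0.019,0,0,0],[0.031,-0.019,0,0,0],[0.031,-0.019,0,0,0],[0.031,-0.019,0,0,0]]]'; python3 -m handwheel '[[[0,0,0,0,0],[0,0,0,0,0]]]'
```

```text
clock: 1.82
tool_pos: [0.209, 0.6417, 0.3236]
orientation: [-180.0, -0.0, -93.1]
force: [-0.6, 1.0, -0.1]
opening: 0.0876
clock: 3.48
tool_pos: [0.5594, 0.0025, 0.3239]
orientation: [-180.0, 0.0, -92.7]
force: [1.0, 1.2, 0.4]
opening: 0.0874
clock: 3.65
tool_pos: [0.5592, 0.0024, 0.323]
orientation: [179.9, -0.0, -93.0]
force: [0.8, -0.5, 0.7]
opening: 0.0876
```

```bash
python3 -m handwheel '[[[0.003,0.001,0.025,0,0],[0,0,0.025,0,0],[0,0,0.02,0,0],[0,0,0.016,0,0],[0,0,0.015,0,0],[0,0,0,0,0],[0,0,0,0,0]]]'
python3 - <<'E'
from plant import vision
import cv2
for n in("scene","top"):
    p=vision.snapshot(n)["color"][:,:,::-1]
    p=p[120:240,250:410] if n=="scene" else p[120:220,240:400]
    cv2.imwrite(f"pics/{n}1.png",cv2.resize(p,None,fx=5,fy=5,interpolation=cv2.INTER_CUBIC))
E
```

```text
clock: 4.23
tool_pos: [0.5572, 0.002, 0.2226]
orientation: [179.9, -0.0, -92.7]
force: [1.2, 0.6, 0.2]
opening: 0.0873
```

View pics/scene1.png

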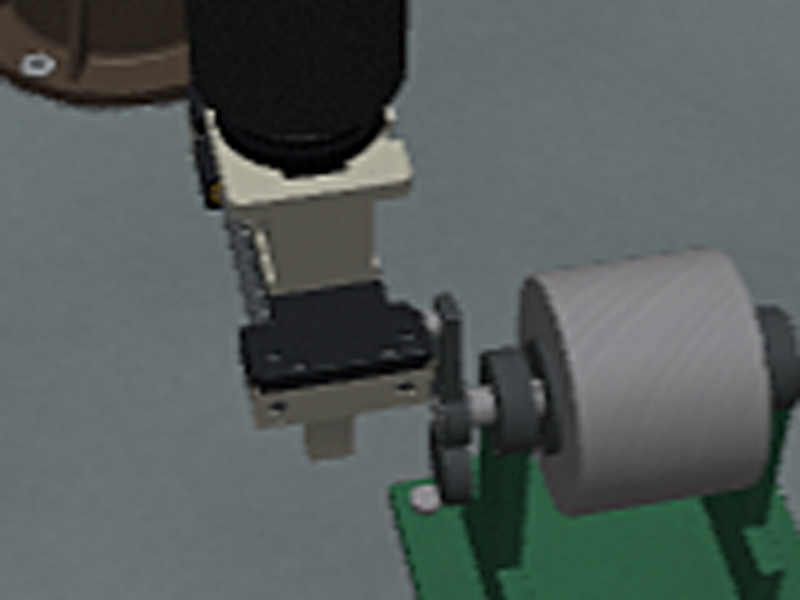

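View pics/top1.png

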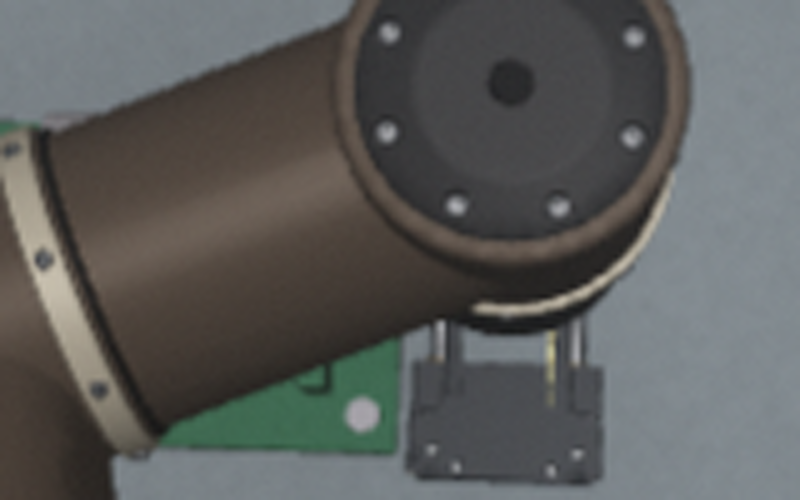

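The scene view shows the jaws straddling the grip, with the gripper body just left of the crank arm. I'll move 4 mm further from the crank arm and then close.

```bash
python3 -m handwheel '[[[0.004,0,0,0,0],[0,0,0,0,0.6],[0,0,0,0,1],[0,0,0,0,1],[0,0,0,0,1],[0,0,0,0,1],[0,0,0,0,1],[0,0,0,0,1],[0,0,0,0,1]]]'
python3 - <<'E'
from plant import telemetry
import numpy as np
o=telemetry.get_obs()
for k,v in o.items(): print(k,np.round(v,4))
E
```

```text
clock: 5.08
tool_pos: [0.5575, -0.0027, 0.2225]
orientation: [180.0, -0.0, -92.8]
force: [-0.2, -0.5, 0.3]
opening: 0.0398
clock 5.0833
joint_pos [ 1.98498e+01  1.04056e+01 -1.61089e+01  6.00000e-04 -6.34934e+01
 -2.26009e+01]
qvel [-0.0198  0.0295  0.0315  0.0392  0.0208 -0.0198]
tau [-9.50000e-03 -4.28018e+01  2.79025e+01  6.66480e+00  2.40000e-03
 -4.00000e-04]
tool_pos [ 0.5575 -0.0027  0.2225]
orientation [ 1.799929e+02 -3.500000e-03 -9.275090e+01]
force [-0.2131 -0.5475  0.324 ]
moment [ 0.063  -0.0287  0.0092]
opening 0.0398
```

```bash
python3 -m handwheel '[[[0,0,0,0,1],[0,0,0,0,1],[0,0,0,0,1],[0,0,0,0,1],[0,0,0,0,1],[0,0,0,0,1],[0,0,0,0,1]]]'
python3 - <<'E'
from plant import vision,telemetry
import cv2
print(telemetry.get_obs()["force"])
p=vision.snapshot("scene")["color"][:,:,::-1]
cv2.imwrite("pics/scene2.png",p)
E
```

```text
clock: 5.67
tool_pos: [0.5573, -0.0027, 0.2226]
orientation: [180.0, -0.0, -92.7]
force: [-1.3, 0.7, 1.4]
opening: 0.0232
[-1.30944493  0.73105558  1.35805326]
```

View pics/scene2.png

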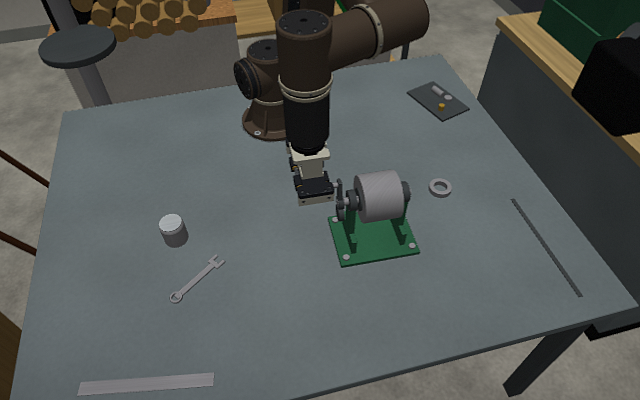

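The jaws are closed on the grip at 23.2 mm, and the forearm is well above the stand. Next I work out the circle increments.

```bash
python3 - <<'E'
import numpy as np
th=np.radians(np.arange(-11,350,5)); y=-.055*np.sin(th); z=-.055*np.cos(th)
Y=np.round(y-y[0],4);Z=np.round(z-z[0],4)
r=[f"[0,{round(a,4)+0.0:g},{round(b,4)+0.0:g},0,1]" for a,b in zip(np.diff(Y),np.diff(Z))]
for i in range(0,72,2): print(-11+5*(i+2),r[i]+","+r[i+1])
E
```

```text
-1 [0,-0.0047,-0.0007,0,1],[0,-0.0048,-0.0003,0,1]
9 [0,-0.0048,0.0001,0,1],[0,-0.0048,0.0006,0,1]
19 [0,-0.0047,0.0009,0,1],[0,-0.0046,0.0014,0,1]
29 [0,-0.0045,0.0017,0,1],[0,-0.0043,0.0022,0,1]
39 [0,-0.0041,0.0025,0,1],[0,-0.0038,0.0028,0,1]
49 [0,-0.0036,0.0032,0,1],[0,-0.0033,0.0035,0,1]
59 [0,-0.003,0.0038,0,1],[0,-0.0026,0.004,0,1]
69 [0,-0.0023,0.0042,0,1],[0,-0.0019,0.0044,0,1]
79 [0,-0.0016,0.0045,0,1],[0,-0.0011,0.0047,0,1]
89 [0,-0.0007,0.0047,0,1],[0,-0.0003,0.0048,0,1]
99 [0,0.0001,0.0048,0,1],[0,0.0006,0.0048,0,1]
109 [0,0.0009,0.0047,0,1],[0,0.0014,0.0046,0,1]
119 [0,0.0018,0.0045,0,1],[0,0.0021,0.0043,0,1]
129 [0,0.0025,0.004,0,1],[0,0.0029,0.0039,0,1]
139 [0,0.0031,0.0036,0,1],[0,0.0035,0.0033,0,1]
149 [0,0.0038,0.003,0,1],[0,0.004,0.0026,0,1]
159 [0,0.0042,0.0023,0,1],[0,0.0044,0.0019,0,1]
169 [0,0.0045,0.0016,0,1],[0,0.0047,0.0011,0,1]
179 [0,0.0048,0.0007,0,1],[0,0.0047,0.0003,0,1]
189 [0,0.0048,-0.0001,0,1],[0,0.0048,-0.0006,0,1]
199 [0,0.0047,-0.0009,0,1],[0,0.0046,-0.0014,0,1]
209 [0,0.0045,-0.0018,0,1],[0,0.0043,-0.0021,0,1]
219 [0,0.0041,-0.0025,0,1],[0,0.0038,-0.0029,0,1]
229 [0,0.0036,-0.0031,0,1],[0,0.0033,-0.0035,0,1]
239 [0,0.003,-0.0038,0,1],[0,0.0026,-0.004,0,1]
249 [0,0.0023,-0.0042,0,1],[0,0.002,-0.0044,0,1]
259 [0,0.0015,-0.0046,0,1],[0,0.0011,-0.0046,0,1]
269 [0,0.0007,-0.0048,0,1],[0,0.0003,-0.0048,0,1]
279 [0,-0.0001,-0.0047,0,1],[0,-0.0006,-0.0048,0,1]
289 [0,-0.0009,-0.0047,0,1],[0,-0.0014,-0.0046,0,1]
299 [0,-0.0017,-0.0045,0,1],[0,-0.0022,-0.0043,0,1]
309 [0,-0.0025,-0.0041,0,1],[0,-0.0029,-0.0038,0,1]
319 [0,-0.0031,-0.0036,0,1],[0,-0.0035,-0.0033,0,1]
329 [0,-0.0038,-0.003,0,1],[0,-0.004,-0.0027,0,1]
339 [0,-0.0042,-0.0022,0,1],[0,-0.0044,-0.002,0,1]
349 [0,-0.0045,-0.0015,0,1],[0,-0.0047,-0.0011,0,1]
```

```bash
exec > >(tee run1.txt | grep -E "clock|tool_pos|force|open"|paste - - - -)
python3 -m handwheel '[[[0,-0.0047,-0.0007,0,1],[0,-0.0048,-0.0003,0,1]]]'
python3 -m handwheel '[[[0,-0.0048,0.0001,0,1],[0,-0.0048,0.0006,0,1]]]'
python3 -m handwheel '[[[0,-0.0047,0.0009,0,1],[0,-0.0046,0.0014,0,1]]]'
python3 -m handwheel '[[[0,-0.0045,0.0017,0,1],[0,-0.0043,0.0022,0,1]]]'
python3 -m handwheel '[[[0,-0.0041,0.0025,0,1],[0,-0.0038,0.0028,0,1]]]'
```

```text
clock: 5.88	tool_pos: [0.5663, -0.0031, 0.2235]	force: [-3.8, 0.5, 0.6]	opening: 0.0231
clock: 6.05	tool_pos: [0.5769, -0.0036, 0.2228]	force: [-3.4, 0.7, 0.5]	opening: 0.0233
clock: 6.22	tool_pos: [0.5864, -0.0041, 0.2203]	force: [-2.3, 0.9, 0.0]	opening: 0.0233
clock: 6.38	tool_pos: [0.5951, -0.0045, 0.2162]	force: [-2.4, 0.8, -0.8]	opening: 0.0232
clock: 6.55	tool_pos: [0.6028, -0.0049, 0.2109]	force: [-3.8, 0.8, -0.2]	opening: 0.0229
```

```bash
exec > >(tee run2.txt | grep -E "clock|tool_pos|force|open"|paste - - - -)
python3 -m handwheel '[[[0,-0.0036,0.0032,0,1],[0,-0.0033,0.0035,0,1]]]'
python3 -m handwheel '[[[0,-0.003,0.0038,0,1],[0,-0.0026,0.004,0,1]]]'
python3 -m handwheel '[[[0,-0.0023,0.0042,0,1],[0,-0.0019,0.0044,0,1]]]'
python3 -m handwheel '[[[0,-0.0016,0.0045,0,1],[0,-0.0011,0.0047,0,1]]]'
python3 -m handwheel '[[[0,-0.0007,0.0047,0,1],[0,-0.0003,0.0048,0,1]]]'
python3 -m handwheel '[[[0,0.0001,0.0048,0,1],[0,0.0006,0.0048,0,1]]]'
python3 -m handwheel '[[[0,0.0009,0.0047,0,1],[0,0.0014,0.0046,0,1]]]'
python3 -m handwheel '[[[0,0.0018,0.0045,0,1],[0,0.0021,0.0043,0,1]]]'
python3 -m handwheel '[[[0,0.0025,0.004,0,1],[0,0.0029,0.0039,0,1]]]'
python3 -m handwheel '[[[0,0.0031,0.0036,0,1],[0,0.0035,0.0033,0,1]]]'
python3 -m handwheel '[[[0,0.0038,0.003,0,1],[0,0.004,0.0026,0,1]]]'
```

```text
clock: 6.72	tool_pos: [0.6096, -0.0052, 0.2042]	force: [-3.9, 1.1, 0.9]	opening: 0.0232
clock: 6.88	tool_pos: [0.6152, -0.0055, 0.1964]	force: [-4.1, 0.4, -0.1]	opening: 0.0227
clock: 7.05	tool_pos: [0.6193, -0.0056, 0.1878]	force: [-5.2, 0.8, 1.2]	opening: 0.0228
clock: 7.22	tool_pos: [0.6218, -0.0058, 0.1786]	force: [-5.6, 1.3, 2.7]	opening: 0.0236
clock: 7.38	tool_pos: [0.6228, -0.0058, 0.1693]	force: [-6.1, 1.1, 4.0]	opening: 0.0231
clock: 7.55	tool_pos: [0.6221, -0.0058, 0.1599]	force: [-7.0, 1.8, 5.0]	opening: 0.023
clock: 7.72	tool_pos: [0.6199, -0.0057, 0.1509]	force: [-7.8, 1.5, 7.7]	opening: 0.0233
clock: 7.88	tool_pos: [0.6164, -0.0055, 0.1426]	force: [-7.1, 2.3, 9.6]	opening: 0.023
clock: 8.05	tool_pos: [0.6117, -0.0053, 0.1353]	force: [-4.8, 1.2, 11.2]	opening: 0.0231
clock: 8.22	tool_pos: [0.6062, -0.0049, 0.129]	force: [-2.4, -0.7, 12.0]	opening: 0.0232
clock: 8.38	tool_pos: [0.5998, -0.0046, 0.1238]	force: [3.8, -3.4, 7.4]	opening: 0.0229
```

```bash
python3 - <<'E'
from plant import vision
import cv2
p=vision.snapshot("scene")["color"][120:270,250:440,::-1]
cv2.imwrite("pics/scene3.png",cv2.resize(p,None,fx=4,fy=4))
E
```

```text
(no output)
```

View pics/scene3.png

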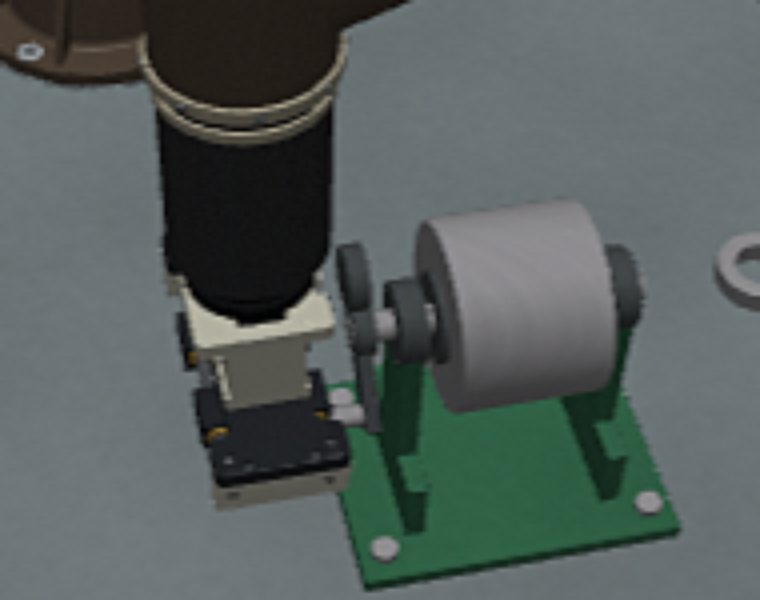

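The gripper is clear of the arm and counterweight, and forces are small. I'll continue.

```bash
exec > >(tee run3.txt | grep -E "clock|tool_pos|force|open"|paste - - - -)
python3 -m handwheel '[[[0,0.0042,0.0023,0,1],[0,0.0044,0.0019,0,1]]]'
python3 -m handwheel '[[[0,0.0045,0.0016,0,1],[0,0.0047,0.0011,0,1]]]'
python3 -m handwheel '[[[0,0.0048,0.0007,0,1],[0,0.0047,0.0003,0,1]]]'
python3 -m handwheel '[[[0,0.0048,-0.0001,0,1],[0,0.0048,-0.0006,0,1]]]'
python3 -m handwheel '[[[0,0.0047,-0.0009,0,1],[0,0.0046,-0.0014,0,1]]]'
python3 -m handwheel '[[[0,0.0045,-0.0018,0,1],[0,0.0043,-0.0021,0,1]]]'
python3 -m handwheel '[[[0,0.0041,-0.0025,0,1],[0,0.0038,-0.0029,0,1]]]'
python3 -m handwheel '[[[0,0.0036,-0.0031,0,1],[0,0.0033,-0.0035,0,1]]]'
python3 -m handwheel '[[[0,0.003,-0.0038,0,1],[0,0.0026,-0.004,0,1]]]'
python3 -m handwheel '[[[0,0.0023,-0.0042,0,1],[0,0.002,-0.0044,0,1]]]'
python3 -m handwheel '[[[0,0.0015,-0.0046,0,1],[0,0.0011,-0.0046,0,1]]]'
python3 -m handwheel '[[[0,0.0007,-0.0048,0,1],[0,0.0003,-0.0048,0,1]]]'
python3 -m handwheel '[[[0,-0.0001,-0.0047,0,1],[0,-0.0006,-0.0048,0,1]]]'
python3 -m handwheel '[[[0,-0.0009,-0.0047,0,1],[0,-0.0014,-0.0046,0,1]]]'
python3 -m handwheel '[[[0,-0.0017,-0.0045,0,1],[0,-0.0022,-0.0043,0,1]]]'
python3 -m handwheel '[[[0,-0.0025,-0.0041,0,1],[0,-0.0029,-0.0038,0,1]]]'
python3 -m handwheel '[[[0,-0.0031,-0.0036,0,1],[0,-0.0035,-0.0033,0,1]]]'
python3 -m handwheel '[[[0,-0.0038,-0.003,0,1],[0,-0.004,-0.0027,0,1]]]'
python3 -m handwheel '[[[0,-0.0042,-0.0022,0,1],[0,-0.0044,-0.002,0,1]]]'
python3 -m handwheel '[[[0,-0.0045,-0.0015,0,1],[0,-0.0047,-0.0011,0,1]]]'
```

```text
clock: 8.6	tool_pos: [0.5925, -0.0043, 0.1195]	force: [7.8, -4.9, -0.4]	opening: 0.0231
clock: 8.77	tool_pos: [0.583, -0.0038, 0.1159]	force: [11.4, -5.2, -6.7]	opening: 0.0232
clock: 8.93	tool_pos: [0.5727, -0.0033, 0.1139]	force: [9.7, -5.3, -9.9]	opening: 0.023
clock: 9.1	tool_pos: [0.5622, -0.0028, 0.114]	force: [8.6, -3.3, -12.1]	opening: 0.0227
clock: 9.27	tool_pos: [0.5521, -0.0024, 0.1159]	force: [7.8, -2.7, -11.6]	opening: 0.0232
clock: 9.43	tool_pos: [0.5427, -0.0019, 0.1197]	force: [6.3, -2.0, -12.1]	opening: 0.0232
clock: 9.6	tool_pos: [0.5344, -0.0015, 0.1249]	force: [4.8, -2.2, -12.1]	opening: 0.0232
clock: 9.77	tool_pos: [0.5269, -0.0012, 0.1318]	force: [4.7, -0.8, -12.3]	opening: 0.0232
clock: 9.93	tool_pos: [0.5207, -0.0009, 0.1402]	force: [2.4, -1.3, -10.5]	opening: 0.0232
clock: 10.1	tool_pos: [0.5163, -0.0007, 0.1492]	force: [3.5, -1.2, -10.6]	opening: 0.023
clock: 10.27	tool_pos: [0.5137, -0.0006, 0.1586]	force: [1.4, -0.4, -8.9]	opening: 0.0235
clock: 10.43	tool_pos: [0.5128, -0.0005, 0.1682]	force: [1.6, -1.0, -9.5]	opening: 0.0232
clock: 10.6	tool_pos: [0.5135, -0.0005, 0.1776]	force: [1.8, -0.1, -9.6]	opening: 0.0234
clock: 10.77	tool_pos: [0.5159, -0.0007, 0.1869]	force: [-0.1, -0.4, -9.4]	opening: 0.0237
clock: 10.93	tool_pos: [0.5198, -0.0009, 0.1956]	force: [0.6, 0.3, -8.1]	opening: 0.0232
clock: 11.1	tool_pos: [0.5252, -0.0011, 0.2035]	force: [-1.1, 0.4, -8.1]	opening: 0.0232
clock: 11.27	tool_pos: [0.5319, -0.0015, 0.2104]	force: [-2.5, 1.0, -7.3]	opening: 0.0233
clock: 11.43	tool_pos: [0.54, -0.0018, 0.2161]	force: [-1.1, 1.1, -7.2]	opening: 0.0229
clock: 11.6	tool_pos: [0.5487, -0.0023, 0.2202]	force: [-2.8, 0.8, -8.1]	opening: 0.0232
clock: 11.77	tool_pos: [0.5579, -0.0027, 0.2227]	force: [-3.1, 0.4, -6.7]	opening: 0.0232
```

```bash
cat > fit.py <<'E'
import re,sys,numpy as np
from scipy.optimize import least_squares
def load(fs):
    D=[]
    for f in fs:
        t=open(f).read()
        P=re.findall(r"tool_pos: \[(.*?)\]",t);F=re.findall(r"force: \[(.*?)\]",t)
        D+=[list(map(float,a.split(",")))+list(map(float,b.split(","))) for a,b in zip(P,F)]
    return np.array(D)
a=-.0484;ex=np.array([np.cos(a),np.sin(a),0])
def prep(D):
    X=(D[:,:3]-[.5687,.0044,0])@ex;Z=D[:,2]+.002
    return X,Z,D[:,3:]@ex,D[:,5]
def circle(X,Z):
    r=least_squares(lambda q:np.hypot(X-q[0],Z-q[1])-q[2],[0,.17,.055]);return r.x,np.std(r.fun)
E
python3 - <<'E'
from fit import *
D=load(["run1.txt","run2.txt","run3.txt"]);X,Z,FX,FZ=prep(D)
c,s=circle(X,Z);print("circle",c,s)
th=np.arctan2(X,Z-.17); th=np.unwrap(th)
ft=FX*np.cos(th)-FZ*np.sin(th); fr=FX*np.sin(th)+FZ*np.cos(th)
for t,u,v in zip(th,ft,fr): print(int(np.degrees(t)),round(u,1),round(v,1),end=" | ")
A=np.c_[np.ones_like(th),np.sin(th),np.cos(th)]
k,*_=np.linalg.lstsq(A,ft,rcond=None)
print("\n",k,np.std(ft-A@k))
# ft = -f - M sin(th-th0) ; th0 = grip angle with weight straight down
print("th0 deg",np.degrees(np.arctan2(k[2],-k[1])),"amp",np.hypot(k[1],k[2]))
E
```

```text
circle [-0.00055502  0.17059119  0.0550272 ] 7.973524876368331e-05
-2 -3.8 0.7 | 8 -3.5 -0.0 | 19 -2.2 -0.8 | 29 -1.7 -1.9 | 38 -2.9 -2.6 | 48 -3.3 -2.4 | 58 -2.0 -3.6 | 68 -3.0 -4.4 | 78 -3.7 -5.0 | 88 -4.1 -6.0 | 98 -3.9 -7.7 | 108 -4.8 -9.9 | 117 -5.1 -10.9 | 126 -6.0 -10.6 | 135 -6.7 -10.3 | 144 -7.5 -3.7 | 153 -7.0 3.9 | 164 -9.4 9.6 | 175 -9.1 10.7 | 186 -10.1 11.0 | 197 -11.0 8.7 | 207 -11.3 7.7 | 218 -11.3 6.5 | 228 -12.4 4.5 | 239 -10.3 3.2 | 250 -11.2 0.3 | 260 -9.0 0.1 | 270 -9.5 -1.7 | 279 -9.1 -3.4 | 289 -8.9 -3.1 | 299 -6.8 -4.5 | 309 -7.0 -4.3 | 319 -6.7 -3.9 | 329 -4.6 -5.6 | 339 -5.5 -6.6 | 349 -4.3 -6.0 | 
 [-6.7022864   2.98692843  3.1309921 ] 0.579100870805385
th0 deg 133.65105875310536 amp 4.327222315058451
```

Forward fit: friction 6.7 N, weight amplitude 4.3 N, and the weight hangs straight down at a grip angle of about 134°. The rotor is now at about 349° (6.1 rad), past the required turn. I'll go back the other way towards 139° and record forces as a cross-check.

```bash
exec > >(tee run4.txt | grep -E "clock|tool_pos|force|open"|paste - - - -)
python3 -m handwheel '[[[0,0.0047,0.0011,0,1],[0,0.0045,0.0015,0,1]]]'
python3 -m handwheel '[[[0,0.0044,0.002,0,1],[0,0.0042,0.0022,0,1]]]'
python3 -m handwheel '[[[0,0.004,0.0027,0,1],[0,0.0038,0.003,0,1]]]'
python3 -m handwheel '[[[0,0.0035,0.0033,0,1],[0,0.0031,0.0036,0,1]]]'
python3 -m handwheel '[[[0,0.0029,0.0038,0,1],[0,0.0025,0.0041,0,1]]]'
python3 -m handwheel '[[[0,0.0022,0.0043,0,1],[0,0.0017,0.0045,0,1]]]'
python3 -m handwheel '[[[0,0.0014,0.0046,0,1],[0,0.0009,0.0047,0,1]]]'
python3 -m handwheel '[[[0,0.0006,0.0048,0,1],[0,0.0001,0.0047,0,1]]]'
python3 -m handwheel '[[[0,-0.0003,0.0048,0,1],[0,-0.0007,0.0048,0,1]]]'
python3 -m handwheel '[[[0,-0.0011,0.0046,0,1],[0,-0.0015,0.0046,0,1]]]'
python3 -m handwheel '[[[0,-0.002,0.0044,0,1],[0,-0.0023,0.0042,0,1]]]'
python3 -m handwheel '[[[0,-0.0026,0.004,0,1],[0,-0.003,0.0038,0,1]]]'
python3 -m handwheel '[[[0,-0.0033,0.0035,0,1],[0,-0.0036,0.0031,0,1]]]'
python3 -m handwheel '[[[0,-0.0038,0.0029,0,1],[0,-0.0041,0.0025,0,1]]]'
python3 -m handwheel '[[[0,-0.0043,0.0021,0,1],[0,-0.0045,0.0018,0,1]]]'
python3 -m handwheel '[[[0,-0.0046,0.0014,0,1],[0,-0.0047,0.0009,0,1]]]'
python3 -m handwheel '[[[0,-0.0048,0.0006,0,1],[0,-0.0048,0.0001,0,1]]]'
python3 -m handwheel '[[[0,-0.0047,-0.0003,0,1],[0,-0.0048,-0.0007,0,1]]]'
python3 -m handwheel '[[[0,-0.0047,-0.0011,0,1],[0,-0.0045,-0.0016,0,1]]]'
python3 -m handwheel '[[[0,-0.0044,-0.0019,0,1],[0,-0.0042,-0.0023,0,1]]]'
python3 -m handwheel '[[[0,-0.004,-0.0026,0,1],[0,-0.0038,-0.003,0,1]]]'
```

```text
clock: 11.93	tool_pos: [0.5527, -0.0024, 0.2216]	force: [11.6, -3.2, -6.8]	opening: 0.0233
clock: 12.1	tool_pos: [0.5444, -0.002, 0.2184]	force: [9.9, -4.4, -1.3]	opening: 0.0231
clock: 12.27	tool_pos: [0.5365, -0.0016, 0.2137]	force: [3.3, -2.7, 8.5]	opening: 0.0238
clock: 12.43	tool_pos: [0.5287, -0.0013, 0.207]	force: [-4.0, -0.7, 13.7]	opening: 0.0234
clock: 12.6	tool_pos: [0.5218, -0.001, 0.1984]	force: [-7.0, 0.2, 11.2]	opening: 0.0232
clock: 12.77	tool_pos: [0.5168, -0.0008, 0.1887]	force: [-8.0, 2.0, 8.7]	opening: 0.0234
clock: 12.93	tool_pos: [0.5139, -0.0006, 0.1787]	force: [-8.1, 1.8, 5.4]	opening: 0.0232
clock: 13.1	tool_pos: [0.5129, -0.0006, 0.1686]	force: [-7.0, 2.1, 4.4]	opening: 0.0233
clock: 13.27	tool_pos: [0.5138, -0.0006, 0.1587]	force: [-7.1, 2.0, 1.4]	opening: 0.023
clock: 13.43	tool_pos: [0.5164, -0.0007, 0.1492]	force: [-6.0, 1.5, -0.1]	opening: 0.0233
clock: 13.6	tool_pos: [0.5206, -0.0009, 0.1404]	force: [-5.7, 1.6, -1.9]	opening: 0.0234
clock: 13.77	tool_pos: [0.5263, -0.0012, 0.1325]	force: [-5.7, 2.0, -1.8]	opening: 0.0231
clock: 13.93	tool_pos: [0.5332, -0.0015, 0.1258]	force: [-5.0, 1.8, -2.3]	opening: 0.023
clock: 14.1	tool_pos: [0.5413, -0.0019, 0.1204]	force: [-4.2, 1.5, -2.4]	opening: 0.0232
clock: 14.27	tool_pos: [0.5504, -0.0024, 0.1164]	force: [-4.6, 0.3, -2.5]	opening: 0.0232
clock: 14.43	tool_pos: [0.56, -0.0028, 0.1142]	force: [-2.9, 0.6, -3.8]	opening: 0.0233
clock: 14.6	tool_pos: [0.5697, -0.0033, 0.1136]	force: [-3.9, 1.0, -0.8]	opening: 0.0231
clock: 14.77	tool_pos: [0.5791, -0.0037, 0.1147]	force: [-3.5, 1.2, -0.9]	opening: 0.023
clock: 14.93	tool_pos: [0.5881, -0.0042, 0.1175]	force: [-4.3, 0.6, -0.5]	opening: 0.023
clock: 15.1	tool_pos: [0.5964, -0.0045, 0.1216]	force: [-5.5, 2.2, -1.6]	opening: 0.0234
clock: 15.27	tool_pos: [0.6038, -0.0049, 0.127]	force: [-6.2, 2.0, -1.4]	opening: 0.0232
```

```bash
python3 - <<'E'
from fit import *
A_=[];B_=[]
for fs,d in((["run1.txt","run2.txt","run3.txt"],1),(["run4.txt"],-1)):
    X,Z,FX,FZ=prep(load(fs))
    c,s=circle(X,Z);print("circle",c,s)
    th=np.unwrap(np.arctan2(X+.00055,Z-.1706))
    ft=FX*np.cos(th)-FZ*np.sin(th)
    if d<0:
        for t,u in zip(th,ft): print(int(np.degrees(t))%360,round(u,1),end=" | ")
    m=slice(1,None); th=th[m];ft=ft[m]
    A_.append(np.c_[np.full_like(th,d),np.sin(th),np.cos(th)]);B_.append(ft)
    for A,b in((A_[-1],ft),(np.vstack(A_),np.concatenate(B_))):
        k,*_=np.linalg.lstsq(A,b,rcond=None)
        print("\n",d,k,np.std(b-A@k),"th0",np.degrees(np.arctan2(k[2],-k[1])),"amp",np.hypot(k[1],k[2]))
E
```

```text
circle [-0.00055502  0.17059119  0.0550272 ] 7.973524876368331e-05

 1 [-6.65860597  3.00321839  3.11224169] 0.577832971384173 th0 133.97866826774523 amp 4.324970412747221

 1 [-6.65860597  3.00321839  3.11224169] 0.577832971384173 th0 133.97866826774523 amp 4.324970412747221
circle [-0.00048079  0.17057035  0.05500308] 6.231309011987568e-05
345 9.4 | 335 8.6 | 326 7.7 | 315 7.0 | 303 5.6 | 292 5.1 | 281 3.8 | 270 4.4 | 260 2.7 | 250 2.0 | 240 1.3 | 230 2.4 | 219 2.5 | 209 2.6 | 199 3.6 | 189 2.4 | 178 4.0 | 169 3.7 | 159 4.2 | 149 5.6 | 140 5.7 | 
 -1 [-6.60721454  3.01573769  3.3157493 ] 0.5074841652729369 th0 132.28712200824506 amp 4.482060597461931

 -1 [-6.62377385  3.00833571  3.19602455] 0.5572769283589056 th0 133.26726699783356 amp 4.389152164944991
```

Both directions agree: 134.0° forward, 132.3° reverse, 133.3° combined. I'll move the last ~6° and settle.

```bash
python3 -m handwheel '[[[0,-0.0018,-0.0017,0,1],[0,-0.0017,-0.0016,0,1],[0,-0.0009,-0.0009,0,1],[0,0,0,0,1],[0,0,0,0,1],[0,0,0,0,1],[0,0,0,0,1],[0,0,0,0,1],[0,0,0,0,1],[0,0,0,0,1],[0,0,0,0,1],[0,0,0,0,1]]]' | tee run5.txt
python3 - <<'E'
from fit import *
from plant import vision,telemetry
import cv2
X,Z,*_=prep(load(["run5.txt"])); print(np.degrees(np.arctan2(X+.0005,Z-.1706)))
o=telemetry.get_obs();print(np.round(o["qvel"],2),o["opening"])
p=vision.snapshot("scene")["color"][:,:,::-1]
cv2.imwrite("pics/scene4.png",p)
E
```

```text
clock: 16.27
tool_pos: [0.6081, -0.0051, 0.1312]
orientation: [179.9, -0.0, -92.8]
force: [-5.4, 1.7, -2.4]
opening: 0.0233
[132.85298476]
[ 0.06 -0.09  0.01  0.01  0.04  0.02] 0.023250784667692353
```

View pics/scene4.png

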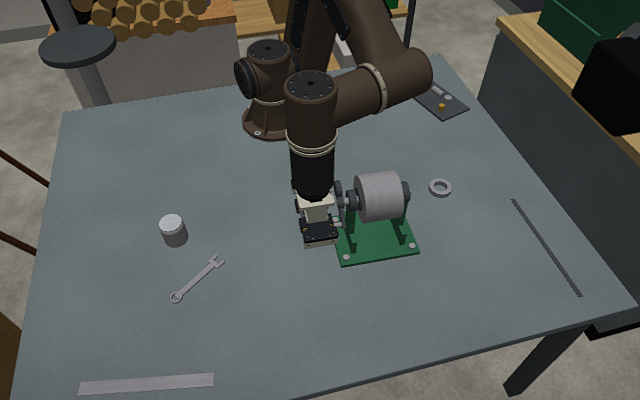

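The grip is still held (opening 23.2 mm) and sits at 132.9°, at rest. The tin (173,230), wrench (198,278) and ring (440,187) are where they started, so I'm handing in.

```bash
python3 -c "
from plant import close_job
print(close_job())"
```

```text
the job is handed in; nothing more can be done
None
```

I turned the drum one full turn by its grip, brought the heavy side straight down, and handed the job in at about 16 s, still holding the grip. No verdict was reported.

- **Turn:** The rotor went from about -11° to 349° (about 6.1 rad, past the 4.75 needed), then back about 216°, recording grip forces both ways.
- **Where the weight is:** The forward pass put the heavy side straight down at a grip angle of 134.0°, and the reverse pass gave 132.3°. Together they gave 133.3°, with about 6.6 N of friction and 4.4 N of weight at the grip, both in line with the figures given.
- **Final checks:** The grip stopped at 132.9°, about half a degree from the estimate. The arm was at rest and the jaws were still closed on the grip (23.2 mm opening). The grip force itself is not measured.
- **Bystanders:** The tin, wrench and ring look unmoved in the last picture.
- **Forces:** The sampled wrist forces stayed under about 16 N, and no check failed. The inward or outward pull on the grip rose to about 11 N near the bottom of the forward turn. I put that down to a centre error of about 0.5 mm.

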